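Nest the glaze scoops on the hook

ROBOT

A 6-joint arm with a two-finger parallel gripper is mounted at the origin on the work surface. World frame = base frame: x ahead of the robot, y to its left, z up, the work surface at z = 0. Lengths are in m, angles in rad, forces in N, time in s.
With the tool pointing down it reaches from about 0.4 to 0.925 m from the base axis. Payload 12.5 kg.
Tool frame: the origin (TCP) lies at the very end of the fingers, on their centre line; the grasp point (between the pads) lies 19 mm behind it (bot.pinch_z is the distance from the TCP to the grasp point, in m); z points along the fingers, y is the line along which they close (so a half turn about z gives the same grasp; the last joint's range is limited). The gripper opens to 95 mm and grips with 3 to 60 N. Pads are 20 mm wide; open, the fingers measure 119 mm over their backs; the gripper's body (75 mm by 180 mm) begins 59 mm behind the grasp point.
Start: joints at [0.997, 0.491, 1.559, -0, 1.092, -0.106], TCP at [0.282, 0.558, 0.215] pointing down, gripper open.
Joint ranges: [-3.1, 3.1], [-0.84, 2.19], [0.05, 2.79], [-1.13, 4.28], [0.06, 2.93], [-2.69, 2.69]. Speed limits (rad/s): [2.22, 2.22, 2.79, 3.14, 3.14, 3.14].

INTERFACE

Orientations are given as [roll, pitch, yaw] about the fixed x, y, z axes, in that order (R = Rz(yaw) Ry(pitch) Rx(roll)).
In Python, from plant import bot gives the robot as it stands.
- The arm moves only by the tool play_rows, never from a script. Its argument "increments" is a list of rows, each a list of 7 numbers: the shift along the tool's x, y, z each as a share of 0.2 m, from -1 to 1, then the turn, a rotation vector about the tool's x, y, z each as a share of 2 pi rad, from -1 to 1, then the opening, from 0 (shut) to 1 (fully open). In form: [[dx, dy, dz, rx, ry, rz, gripper], ...]. A call has 1 to 20 rows; each row is the pose to reach, as a shift and turn from the pose commanded when the call began, along the tool's axes at that moment, turning the shorter way round; what a row does not reach only later rows make up. A row lasts 1/10 s, in which the tool goes at most 50 mm and 8.59 degrees, less where a joint would pass 70% of its speed; a pose out of reach is approached as far as the arm can. A call with a number of a shift or a turn outside -1 to 1 is refused whole. A call with a gripper value outside its range is refused whole. The fingers move at their own pace and stop on an object; "grip_force" is the grip in N (left out, the last holds). Time passes only in rows, so rows that repeat a pose let the fingers close. It gives the time, the measured TCP pose, the force, the opening and the grip force at its end, in the units of the state.
- bot.sense(): the state, without advancing time (a new reading comes with each control period).
- bot.grab_frame(name): name is "scene" or "top" or "wrist"; returns a dict with "frame" (384x512x3 uint8, blue, green, red), "z_map" (384x512 float32, m along the optical axis (not along the pixel's ray), 0 where there is no reading), "intrinsics" (3x3 intrinsics, pixels), "k1" (the pictures are not rectified: a ray, as slopes to the right and down, at radius r is drawn at 1 + k1 r^2 times it, then the intrinsics apply), "camera_from_world" (4x4, takes a point from world to camera coordinates). Camera axes: x right, y up, looking along -z (the intrinsics and any distortion apply to the point x, -y, -z); pixel columns grow to the right and rows downward; lengths in m; the calibration is good to about 2 mm. A picture is of the moment at which its call begins.
- bot.sign_off(): hands the job in; it is judged then, once.
Trained networks look in a picture, given as the dict that the camera call returned (one of the last four; its "shot" number tells which), for a name from the list of things; names that differ only in an ending like _2 or _b are one class to them, and where a whole thing is asked for, a point or a joint stands for the part that bears it (a point fixed in the world has none). Each returns a list of dicts, best first, with "p" (0 to 1); they miss things now and then, are a little off and sometimes report something else, mostly with a low value. They report only what shows in the picture. A call takes as long as a camera call. They do not tell look-alikes from the thing itself.
- bot.spot_in(picture, target): "rect" ([left, top, right, bottom] as shares, 0 to 1, of the picture: columns of its width, rows of its height, round what is visible of it).
- bot.outline_of(picture, target): "pixels" (384x512 bool, what is visible of it) and "rect" ([left, top, right, bottom] as shares, 0 to 1, of the picture: columns of its width, rows of its height, round what is visible of it).
The state is a dict: "t": time; "joint_pos": joint angles; "dq": joint speeds; "joint_torque": joint torques, N m; "eef_pos": TCP position; "tool_rot": TCP orientation; "contact_force": force on the tool from outside, world axes, zero at the start; "torque": the same for the moment, N m; "gripper_width": opening from 0.0 (shut) to 1.0 (fully open); "grip_force": force on a finger pad.
Only numpy, scipy, OpenCV 4.12 (cv2) and the standard library are available. Lean on these libraries where they do the work, as an engineer would, in place of code of your own. Each camera call takes 0.05 s, during which the arm holds its last target. There are 200 camera calls.

TASK

Hang the three scoops on the hook's prong by their eyes, largest first, then medium, then small, all with their open sides towards the prong's tip so that each nests into the one before. Slide each along the prong until it comes up firmly against the black bumper or the scoop behind, and hold a gentle push of about 8 N there for half a second before letting go; never press harder than 20 N on the bumper or on another scoop. Leave all three hanging close together and let the vase, the jar and the bowl be.

Things in the scene. Friction and masses are not known exactly. Their poses are not given: they have to be found in the camera images.
- hook: fixed dark steel stand (mm): base plate 130 x 120 x 12, 20 mm square post 200 tall; origin at the table under the post, z up. A round steel prong, 8 thick, runs level from the post along the stand's own -x, axis 190 above the table; straight to 164 from the post's axis, then the tip turns up, ending 178 out, its top 12 above the prong's axis
- stop: brass collar, 28 mm diameter, on the prong by the post. Origin: prong axis at the collar's front face, axes as the hook's; the prong leads along -x, straight for 136 mm. A rigid black bumper, 24 diameter, sticks out of this face by an unknown 4 to 30 mm (differs every time, not measured): find it by feel. The large scoop's eye is 16 to 42 from here when its block is home on it
- scoop_large: large sheet-metal scoop, blue grip, 260 g +-25%, standing on its mouth, handle up. Sizes in mm. Origin: on the handle axis at the underside; z up, y along the width. Trough of 3 mm sheet 110 wide (y), 95 tall, back panel x=20..23, sides forward to x=-35, roofed from x=20 to -10 only, open to -x and below. Above it a stem 12 thick, 16 tall, then the eye block and grip tab (see its eye point)
- scoop_large_eye (a point): centre of the eye window of the large scoop, 133 above its origin, axes as the scoop's. Eye block 24 thick (x) x 32 (y), window along x 20 wide, 28 high, 10 of block above it; on top the grip tab, 24 to 64 above the eye, 14 thick (x), 24 wide (y): pinch across y. Hung, the window's upper edge rests on the prong: eye 10 below the prong's axis
- scoop_medium: medium sheet-metal scoop, yellow grip, 200 g +-25%, standing on its mouth, handle up. Sizes in mm. Origin: on the handle axis at the underside; z up, y along the width. Trough of 3 mm sheet 84 wide (y), 70 tall, back panel x=20..23, sides forward to x=-30, roofed from x=20 to -10 only, open to -x and below. Above it a stem 12 thick, 40 tall, then the eye block and grip tab (see its eye point)
- scoop_medium_eye (a point): centre of the eye window of the medium scoop, 132 above its origin, axes as the scoop's. Eye block 24 thick (x) x 32 (y), window along x 20 wide, 28 high, 10 of block above it; on top the grip tab, 24 to 64 above the eye, 14 thick (x), 24 wide (y): pinch across y. Nested home: 24 from the large scoop's eye towards the tip
- scoop_small: small sheet-metal scoop, red grip, 150 g +-25%, standing on its mouth, handle up. Sizes in mm. Origin: on the handle axis at the underside; z up, y along the width. Trough of 3 mm sheet 58 wide (y), 48 tall, back panel x=20..23, sides forward to x=-25, roofed from x=20 to -10 only, open to -x and below. Above it a stem 12 thick, 64 tall, then the eye block and grip tab (see its eye point)
- scoop_small_eye (a point): centre of the eye window of the small scoop, 134 above its origin, axes as the scoop's. Eye block 24 thick (x) x 32 (y), window along x 20 wide, 28 high, 10 of block above it; on top the grip tab, 24 to 64 above the eye, 14 thick (x), 24 wide (y): pinch across y. Nested home: 24 from the medium scoop's eye towards the tip
- vase: terracotta vase, bystander, 84 mm in diameter, 125 mm tall, origin under its centre
- glaze_jar: blue jar with a white lid, bystander, 72 mm in diameter, 90 mm tall, origin under its centre
- bowl: terracotta bowl, bystander, 100 mm in diameter, 50 mm tall, origin under its centre
Not all that is in view belongs to the job. Leave any purple look-alike of the scoop_medium alone.

How it is judged:
On the way, in this order (a step that is already met when the one before it is completed fails the run):
1. the large scoop, threaded on the prong, is pressed home on the bumper with more than 4 N for 0.25 s (contact force between scoop_large and stop above 4 N and y of scoop_large_eye in the frame of stop between -0.009 and 0.009 m and z of scoop_large_eye in the frame of stop between -0.015 and -0.005 m and x of scoop_large_eye in the frame of stop between -0.0445 and -0.0145 m), for 0.25 s.
2. the medium scoop, threaded on the prong, is pressed home on the large one, and that on the bumper, with more than 3 N for 0.25 s (contact force between scoop_medium and scoop_large above 3 N and contact force between scoop_large and stop above 3 N and y of scoop_medium_eye in the frame of stop between -0.009 and 0.009 m and z of scoop_medium_eye in the frame of stop between -0.015 and -0.005 m and x of scoop_medium_eye in the frame of scoop_large_eye between -0.0265 and -0.021 m), for 0.25 s.
3. the small scoop, threaded on the prong, is pressed home on the medium one, and the whole nest on the bumper, with more than 3 N for 0.25 s (contact force between scoop_small and scoop_medium above 3 N and contact force between scoop_medium and scoop_large above 3 N and contact force between scoop_large and stop above 3 N and y of scoop_small_eye in the frame of stop between -0.009 and 0.009 m and z of scoop_small_eye in the frame of stop between -0.015 and -0.005 m and x of scoop_small_eye in the frame of scoop_medium_eye between -0.0265 and -0.021 m), for 0.25 s.
At the end, for the whole second after the job is handed in: All three scoops hang at rest on the prong, upright within 0.2 rad, eyes within 9 mm sideways of its axis and 5 to 15 mm below: the large one's eye 14.5 to 44.5 mm from the collar's face, then medium, then small, each eye 21 to 26.5 mm from the one behind (home is 24 mm) (y of scoop_large_eye in the frame of stop between -0.009 and 0.009 m and z of scoop_large_eye in the frame of stop between -0.015 and -0.005 m and y of scoop_medium_eye in the frame of stop between -0.009 and 0.009 m and z of scoop_medium_eye in the frame of stop between -0.015 and -0.005 m and y of scoop_small_eye in the frame of stop between -0.009 and 0.009 m and z of scoop_small_eye in the frame of stop between -0.015 and -0.005 m and x of scoop_large_eye in the frame of stop between -0.0445 and -0.0145 m and x of scoop_medium_eye in the frame of scoop_large_eye between -0.0265 and -0.021 m and x of scoop_small_eye in the frame of scoop_medium_eye between -0.0265 and -0.021 m and angle between each of scoop_large, scoop_medium, scoop_small's own z axis and vertical below 0.2 rad and linear speed of each of scoop_large, scoop_medium, scoop_small below 0.03 m/s); the robot touches nothing.
It fails at once if the bumper or its collar is pressed with more than 20 N (contact force between stop and anything else above 20 N).
It fails at once if two scoops are pressed together with more than 20 N (contact force between any of scoop_medium, scoop_small and scoop_large above 20 N or contact force between scoop_small and scoop_medium above 20 N).
It fails at once if the vase, the jar or the bowl is moved by more than 20 mm (distance of any of vase, glaze_jar, bowl from where it was at the start of the episode above 0.02 m).
It also fails if it takes over 72 s, if anything falls off the work surface, if the arm or the gripper's body presses on something with over 40 N, if the wrist force passes 120 N, or if a joint passes its speed limit or range.

## Working session

There is one attempt and no reset: what is moved stays moved. The work goes in short steps, Python scripts to look and compute and a tool call to move; the robot and the scene stay as the last step left them, time stands still between calls to the robot, and variables do not carry over. Pictures are saved under pics/ and viewed, at most 10 in all, crops included, and the job is handed in when it is done.

Besides the shell and the picture viewer there is one more tool, called after ">>>" as name([rows], argument=value, ...), one row to a line, values as JSON. play_rows: Moves the arm, as the interface text tells. Shift numbers are shares of 0.2 m and turn numbers shares of 2 pi rad, none past 1 either way. Its arguments: {"type":"object","properties":{"increments":{"type":"array","items":{"type":"array","items":{"type":"number"}}},"grip_force":{"type":"number"}},"required":["increments"]}

```bash
mkdir -p pics; cat > h.py <<'E'
import numpy as np, cv2
from plant import bot
from scipy.spatial.transform import Rotation as R
def cloud(d):
    K=np.array(d["intrinsics"]);k1=d["k1"];z=d["z_map"];h,w=z.shape
    u,v=np.meshgrid(np.arange(w),np.arange(h))
    a=(u-K[0,2])/K[0,0];b=(v-K[1,2])/K[1,1]
    x,y=a.copy(),b.copy()
    for _ in range(8):
        f=1+k1*(x*x+y*y);x,y=a/f,b/f
    P=np.stack([x*z,-y*z,-z],-1)
    T=np.linalg.inv(np.array(d["camera_from_world"]))
    Q=P@T[:3,:3].T+T[:3,3]
    Q[z<=0]=np.nan
    return Q
def st():
    s=bot.sense();print({k:np.round(s[k],4).tolist() for k in("t","eef_pos","tool_rot","contact_force","gripper_width","grip_force","joint_pos")})
E
python3 - <<'E'
from h import *
st()
ims=[]
for c in("scene","top"):
    d=bot.grab_frame(c);Q=cloud(d);np.savez(f"{c}.npz",Q=Q,f=d["frame"])
    cv2.imwrite(f"pics/{c}0.png",cv2.resize(d["frame"],(800,600)))
    for n in("hook","stop","scoop_large","scoop_medium","scoop_small","scoop_large_eye","scoop_medium_eye","scoop_small_eye","vase","glaze_jar","bowl"):
        for o in bot.outline_of(d,n)[:3]:
            m=o["pixels"]; q=Q[m];q=q[~np.isnan(q[:,0])]
            if len(q)==0: continue
            v,u=np.nonzero(m)
            print(c,n,round(o["p"],2),"px",int(u.mean()),int(v.mean()),"med",np.median(q,0).round(3),"lo",np.percentile(q,3,0).round(3),"hi",np.percentile(q,97,0).round(3))
E
```

```text
{'t': 0.0, 'eef_pos': [0.2816, 0.5576, 0.214], 'tool_rot': [-3.1404, -0.0001, 2.6738], 'contact_force': [-0.4516, 0.0795, 0.2021], 'gripper_width': 1.0001, 'grip_force': 0.0, 'joint_pos': [0.9974, 0.4916, 1.5595, -0.0, 1.0917, -0.1056]}
scene hook 0.87 px 239 294 med [ 0.707 -0.205  0.014] lo [ 0.564 -0.255  0.004] hi [ 0.767 -0.144  0.202]
scene stop 0.77 px 230 267 med [ 0.678 -0.201  0.201] lo [ 0.588 -0.212  0.   ] hi [ 0.695 -0.158  0.205]
scene stop 0.3 px 122 273 med [ 0.477 -0.415  0.085] lo [ 0.434 -0.448  0.01 ] hi [ 0.495 -0.384  0.094]
scene scoop_large 0.57 px 268 174 med [0.468 0.062 0.09 ] lo [0.438 0.015 0.008] hi [0.487 0.126 0.188]
scene scoop_medium 0.65 px 315 103 med [0.345 0.343 0.07 ] lo [0.307 0.305 0.006] hi [0.366 0.388 0.192]
scene scoop_medium 0.65 px 388 119 med [0.533 0.484 0.069] lo [0.476 0.447 0.005] hi [0.568 0.512 0.194]
scene scoop_medium 0.63 px 343 124 med [0.459 0.358 0.069] lo [0.426 0.325 0.004] hi [0.477 0.406 0.19 ]
scene scoop_small 0.9 px 308 147 med [0.467 0.213 0.051] lo [0.427 0.188 0.005] hi [0.486 0.249 0.197]
scene scoop_large_eye 0.
[... 2186 characters left out ...]
dium_eye 0.64 px 141 262 med [0.342 0.335 0.069] lo [0.311 0.304 0.003] hi [0.364 0.392 0.194]
top scoop_small_eye 0.81 px 186 218 med [0.46  0.209 0.048] lo [ 0.444  0.188 -0.003] hi [0.488 0.249 0.197]
top vase 0.81 px 220 132 med [0.708 0.118 0.085] lo [0.684 0.084 0.04 ] hi [0.741 0.156 0.126]
top vase 0.64 px 235 217 med [0.462 0.073 0.094] lo [0.425 0.021 0.036] hi [0.487 0.124 0.196]
top glaze_jar 0.56 px 404 218 med [ 0.459 -0.405  0.085] lo [ 0.429 -0.444  0.01 ] hi [ 0.491 -0.383  0.091]
top glaze_jar 0.24 px 235 217 med [0.461 0.075 0.094] lo [ 0.43   0.022 -0.001] hi [0.487 0.125 0.196]
top bowl 0.84 px 154 152 med [0.671 0.328 0.021] lo [0.622 0.279 0.001] hi [0.706 0.365 0.05 ]
```

View pics/scene0.png

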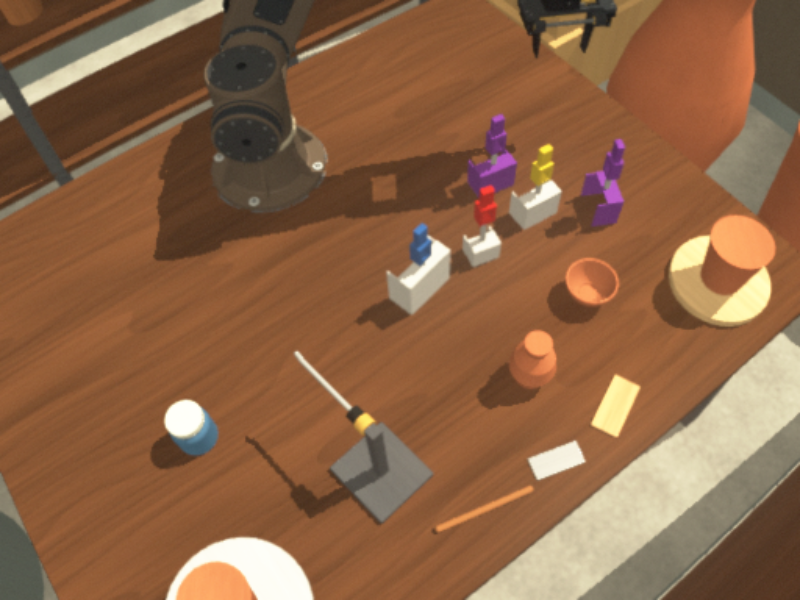

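```bash
cat > meas.py <<'E'
from h import *
E
python3 - <<'E'
from h import *
# crop scoops
f=np.load("scene.npz")["f"];cv2.imwrite("pics/crop0.png",cv2.resize(f[60:240,210:440],None,fx=3,fy=3,interpolation=cv2.INTER_CUBIC))
# tabs: z>.157..; hook prong
for c in("scene","top"):
    D=np.load(c+".npz");Q=D["Q"];F=D["f"]
    for n,(x,y) in dict(L=(.465,.073),S=(.465,.213),A=(.53,.484),B=(.345,.343),C=(.459,.358)).items():
        m=(np.hypot(Q[...,0]-x,Q[...,1]-y)<.075)&(Q[...,2]>.16)&(Q[...,2]<.215)
        q=Q[m];r=cv2.minAreaRect((q[q[:,2]>.19][:,:2]*1000).astype(np.float32)) if (q[:,2]>.19).sum()>4 else None
        lo=(np.hypot(Q[...,0]-x,Q[...,1]-y)<.08)&(Q[...,2]>.035)&(Q[...,2]<.1)
        rl=cv2.minAreaRect((Q[lo][:,:2]*1000).astype(np.float32))
        print(c,n,m.sum(),q.mean(0).round(4),"bgr",np.median(F[m],0),"zmax",np.percentile(q[:,2],95).round(4),"toprect",np.round(r[0],1),np.round(r[1],1),round(r[2],1),"trough",np.round(rl[0],1),np.round(rl[1],1),round(rl[2],1))
    m=(np.abs(Q[...,0]-.67)<.13)&(np.abs(Q[...,1]+.2)<.12)&(Q[...,2]>.17)&(Q[...,2]<.22)
    q=Q[m];vx=cv2.fitLine(q[:,:2].astype(np.float32),cv2.DIST_HUBER,0,.001,.001).ravel()
    print(c,"prong",m.sum(),vx.round(4),q.min(0),q.max(0))
    for lo,hi in((.195,.199),(.199,.21)): print(q[(q[:,2]>lo)&(q[:,2]<hi)][::6].round(3).tolist()[:25])
E
```

```text
scene L 120 [0.4588 0.0708 0.1836] bgr [122.   95.   75.5] zmax 0.2 toprect [456.9  74.2] [15.8 25.4] 16.5 trough [450.5  72.6] [ 60.4 114.7] 11.4
scene S 122 [0.464  0.2143 0.1827] bgr [ 45.  54. 171.] zmax 0.1991 toprect [461.8 216.8] [23.3 14.9] 74.5 trough [453.6 193.4] [112.8  51.8] 77.2
scene A 91 [0.5269 0.484  0.1839] bgr [105.  54. 103.] zmax 0.1994 toprect [523.  486.8] [16.1 28.4] 63.1 trough [521.6 486.1] [57.3 91.6] 62.3
scene B 102 [0.3394 0.3468 0.1825] bgr [103.   55.5 103. ] zmax 0.1992 toprect [336.3 349.2] [23.2 15.5] 81.0 trough [364.6 343.6] [ 87.8 121.2] 80.5
scene C 106 [0.4534 0.3658 0.184 ] bgr [ 48. 144. 175.] zmax 0.1997 toprect [451.9 368. ] [25.7 15.6] 78.9 trough [448.8 368.2] [89.8 56.8] 85.2
scene prong 470 [ 0.9938  0.1115  0.6586 -0.2032] [ 0.54013928 -0.2207059   0.1711076 ] [ 0.71732792 -0.18479925  0.20772899]
[[0.541, -0.215, 0.198], [0.564, -0.213, 0.197], [0.577, -0.213, 0.196], [0.598, -0.212, 0.197], [0.608, -0.21, 0.197], [0.62, -0.207, 0.197], [0.634, -0.208, 0.195], [0.645, -0.207, 0.196], [0.662, -0.194, 0.197], [0.663, -0.205, 0.199], [0
[... 1695 characters left out ...]
 [ 0.71615322 -0.18614304  0.20518275]
[[0.716, -0.192, 0.196], [0.712, -0.189, 0.199], [0.71, -0.192, 0.196], [0.706, -0.191, 0.199], [0.705, -0.189, 0.196], [0.704, -0.207, 0.197], [0.701, -0.201, 0.198], [0.696, -0.191, 0.197], [0.688, -0.193, 0.197], [0.683, -0.214, 0.195], [0.677, -0.193, 0.197], [0.671, -0.203, 0.198], [0.666, -0.197, 0.198], [0.661, -0.194, 0.198], [0.642, -0.207, 0.196]]
[[0.711, -0.204, 0.2], [0.698, -0.203, 0.201], [0.694, -0.203, 0.203], [0.691, -0.2, 0.203], [0.689, -0.197, 0.202], [0.686, -0.197, 0.203], [0.684, -0.2, 0.201], [0.681, -0.199, 0.203], [0.678, -0.199, 0.203], [0.675, -0.207, 0.202], [0.671, -0.194, 0.199], [0.668, -0.202, 0.2], [0.665, -0.21, 0.2]]
```

View crop.

The scene shows blue (268,174), red (308,147) and yellow (343,124) scoops with white troughs. Two purple look-alikes stand at (315,103) and (388,119), and the hook is at (239,294). Medium candidates: yellow fits "yellow grip" and the purple ones don't. I'll confirm that in the crop.

View pics/crop0.png

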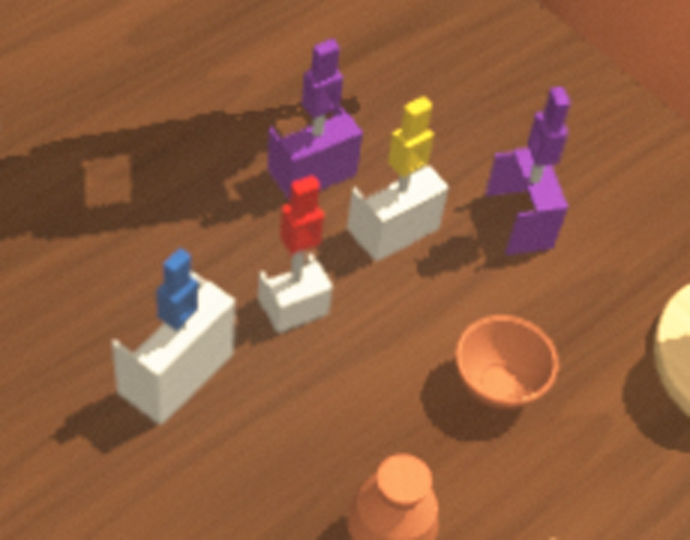

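```bash
python3 - <<'E'
from h import *
print(R.from_euler('xyz',[np.pi,0,2.674]).as_matrix().round(2).tolist())
for c in("scene","top"):
    D=np.load(c+".npz");Q=D["Q"];F=D["f"].astype(int)
    m=(Q[...,0]>.53)&(Q[...,0]<.645)&(np.abs(Q[...,1]+.21)<.03)&(Q[...,2]>.18)&(Q[...,2]<.215)
    q=Q[m];print(c,"prong thin",m.sum(),cv2.fitLine(q[:,:2].astype(np.float32),cv2.DIST_HUBER,0,.001,.001).ravel().round(4),"z",np.median(q[:,2]).round(4),"xmin",np.sort(q[:,0])[:4].round(4))
    m2=(Q[...,0]>.62)&(Q[...,0]<.74)&(np.abs(Q[...,1]+.2)<.03)&(Q[...,2]>.18)&(Q[...,2]<.215)
    b=F[m2];p=Q[m2]
    brass=(b[:,2]-b[:,0]>60);blk=(b.max(1)<45)
    for n,k in(("brass",brass),("black",blk)): print(n,k.sum(),np.percentile(p[k],[3,50,97],axis=0).round(4).tolist())
    # base plate & post
    m3=(np.abs(Q[...,0]-.7)<.13)&(np.abs(Q[...,1]+.2)<.12)&(Q[...,2]>.008)&(Q[...,2]<.017)
    print("base",cv2.minAreaRect((Q[m3][:,:2]*1000).astype(np.float32)))
    # roofs
    for n,(x,y,z) in dict(L=(.459,.074,.095),S=(.4623,.2178,.048),C=(.4516,.368,.07)).items():
        k=(np.hypot(Q[...,0]-x,Q[...,1]-y)<.06)&(abs(Q[...,2]-z)<.006);r=Q[k]
        print(n,"roof-centre minus tab",k.sum(),(r[:,:2].mean(0)-[x,y]).round(4))
E
```

```text
[[-0.89, 0.45, 0.0], [0.45, 0.89, 0.0], [-0.0, 0.0, -1.0]]
scene prong thin 159 [ 0.9922  0.125   0.5862 -0.2112] z 0.194 xmin [0.5313 0.5325 0.5328 0.533 ]
brass 122 [[0.6723, -0.2118, 0.1901], [0.6862, -0.2012, 0.2012], [0.6958, -0.1859, 0.2066]]Traceback (most recent call last):
  File "<stdin>", line 10, in <module>
    return _quantile_unchecked(
        a, q, axis, out, overwrite_input, method, keepdims, weights)
    return _ureduce(a,
                    func=_quantile_ureduce_func,
    ...<5 lines>...
                    overwrite_input=overwrite_input,
                    method=method)
    r = func(a, **kwargs)
    result = _quantile(arr,
                       quantiles=q,
    ...<2 lines>...
                       out=out,
                       weights=wgt)
    slices_having_nans = np.isnan(arr[-1, ...])
                                  ~~~^^^^^^^^^
IndexError: index -1 is out of bounds for axis 0 with size 0
```

The crop shows the yellow-grip scoop at crop (410,150) as the real medium, the purple ones at (320,90) and (545,130), and all three real scoops open towards -x (upper left). I'll get the hook yaw from its base plate.

```bash
python3 - <<'E'
from h import *
for c in("scene","top"):
    D=np.load(c+".npz");Q=D["Q"];F=D["f"].astype(int)
    m3=(np.abs(Q[...,0]-.7)<.13)&(np.abs(Q[...,1]+.2)<.12)&(Q[...,2]>.008)&(Q[...,2]<.017)
    print(c,"base",cv2.minAreaRect((Q[m3][:,:2]*1000).astype(np.float32)))
    o=np.array([.5862,-.2112]);d=np.array([np.cos(.125),np.sin(.125)])
    s=(Q[...,:2]-o)@d; l=(Q[...,:2]-o)@np.array([-d[1],d[0]])
    k=(s>-.07)&(s<.15)&(abs(l)<.018)&(Q[...,2]>.192)&(Q[...,2]<.22)
    for a in np.arange(-.06,.15,.005):
        j=k&(s>=a)&(s<a+.005)
        if j.sum(): print(round(a,3),j.sum(),"l",(l[j].mean()*1000).round(1),np.ptp(l[j]*1000).round(0),"z",Q[j][:,2].max().round(4),np.median(F[j],0))
    m=(np.abs(Q[...,0]-.72)<.03)&(np.abs(Q[...,1]+.195)<.03)&(Q[...,2]>.19)
E
```

```text
scene base ((702.6797485351562, -199.5762481689453), (243.21958923339844, 218.78240966796875), 1.0338770151138306)
-0.06 2 l -1.2 3.0 z 0.2002 [157.5 182.  200.5]
-0.055 8 l -0.4 7.0 z 0.2046 [192.  218.5 226. ]
-0.05 10 l -0.5 7.0 z 0.2024 [197.  223.  230.5]
-0.045 6 l -0.4 7.0 z 0.1955 [155. 177. 195.]
-0.04 5 l -0.1 4.0 z 0.199 [197. 224. 234.]
-0.035 4 l -0.6 3.0 z 0.1969 [197.5 222.5 230.5]
-0.03 6 l 0.0 7.0 z 0.1947 [197.5 222.5 231.5]
-0.025 4 l 1.9 4.0 z 0.1969 [163.  192.  213.5]
-0.02 5 l 0.3 5.0 z 0.1961 [199. 223. 231.]
-0.015 6 l -0.6 7.0 z 0.1975 [177.5 202.5 213. ]
-0.01 4 l -0.9 4.0 z 0.1961 [198.  222.5 232. ]
-0.005 6 l -0.8 5.0 z 0.1985 [200.  224.  231.5]
-0.0 5 l -0.4 5.0 z 0.1946 [203. 225. 232.]
0.005 4 l 0.4 4.0 z 0.1978 [197.5 223.5 232. ]
0.01 7 l 0.4 7.0 z 0.1968 [194. 222. 232.]
0.015 5 l 0.0 7.0 z 0.1985 [193. 221. 232.]
0.02 6 l -0.0 4.0 z 0.1985 [203.5 225.  233. ]
0.025 7 l -0.2 7.0 z 0.1972 [191. 220. 232.]
0.03 6 l 0.5 7.0 z 0.1971 [194.  221.5 232.5]
0.035 6 l 0.0 6.0 z 0.1956 [198.5 223.5 232.5]
0.04 6 l -0.8 5.0 z 0.1987 [199.  224.  232.5]
0.045
[... 1961 characters left out ...]
 4 l -2.5 3.0 z 0.1959 [207.5 224.  238. ]
0.065 2 l 0.0 1.0 z 0.1937 [239. 250. 255.]
0.07 8 l -2.4 19.0 z 0.1994 [39.5 49.5 65.5]
0.075 16 l -2.1 20.0 z 0.2023 [43.  50.5 61.5]
0.08 16 l -0.6 20.0 z 0.2023 [45.  54.5 67. ]
0.085 14 l -1.2 18.0 z 0.2028 [43.5 50.  62. ]
0.09 19 l -1.1 23.0 z 0.2026 [ 57. 133. 188.]
0.095 19 l -0.0 27.0 z 0.2041 [ 86. 215. 255.]
0.1 20 l -1.0 24.0 z 0.2033 [ 87.  218.  254.5]
0.105 21 l -0.4 27.0 z 0.2052 [ 81. 205. 255.]
0.11 10 l -1.1 18.0 z 0.2012 [101.5 148.5 198.5]
0.115 16 l -2.4 18.0 z 0.2006 [108.  111.  120.5]
0.12 14 l -2.8 20.0 z 0.2003 [105. 110. 123.]
0.125 16 l -2.4 20.0 z 0.1986 [105.5 109.5 124. ]
0.13 2 l 4.1 2.0 z 0.1957 [ 78.5  96.  133.5]
```

>>> play_rows([
  [0,0,-0.6,0,0,0.02,1],
  [0,0,-0.6,0,0,0.04,1],
  [0,0,-0.6,0,0,0.06,1],
])

```text
t: 1.5
eef_pos: [0.2822, 0.5585, 0.3396]
tool_rot: [3.136, -0.002, 2.292]
contact_force: [0.7, 0.3, -0.2]
gripper_width: 0.999
grip_force: 0.0
```

```bash
cat >> h.py <<'E'
def go(p,yaw,s=None):
    s=s or bot.sense();R0=R.from_euler('xyz',s["tool_rot"]);R1=R.from_euler('xyz',[np.pi,0,yaw])
    d=R0.inv().apply(np.array(p)-s["eef_pos"])/.2; r=(R0.inv()*R1).as_rotvec()/(2*np.pi)
    print("row",d.round(4).tolist(),r.round(4).tolist(),"min rows",np.ceil(max(np.linalg.norm(d)*4,np.linalg.norm(r)*360/8.59)))
def snap(c,name=None):
    d=bot.grab_frame(c)
    if name: cv2.imwrite(f"pics/{name}.png",cv2.resize(d["frame"],(800,600)))
    return d,cloud(d)
E
python3 - <<'E'
from h import *
go([.36,.40,.33],3.34)
s=bot.sense();s["eef_pos"]=np.array([.36,.40,.33]);s["tool_rot"]=[np.pi,0,3.34]
go([.42,.23,.30],3.34,s); go([.458,.074,.26],3.34,s)
E
```

```text
row [-0.8524, -0.2313, 0.0452] [0.001, 0.0002, -0.1668] min rows 7.0
row [-0.1266, -0.8925, 0.15] [0.0, 0.0, 0.0] min rows 4.0
row [-0.1591, -1.6946, 0.35] [0.0, 0.0, 0.0] min rows 7.0
```

>>> play_rows([
  [-0.852,-0.231,0.045,0.001,0,-0.167,1],
  [-0.852,-0.231,0.045,0.001,0,-0.167,1],
  [-0.852,-0.231,0.045,0.001,0,-0.167,1],
  [-0.852,-0.231,0.045,0.001,0,-0.167,1],
  [-0.852,-0.231,0.045,0.001,0,-0.167,1],
  [-0.852,-0.231,0.045,0.001,0,-0.167,1],
  [-0.852,-0.231,0.045,0.001,0,-0.167,1],
  [-0.852,-0.231,0.045,0.001,0,-0.167,1],
])

```text
t: 2.3
eef_pos: [0.3604, 0.3997, 0.3257]
tool_rot: [-3.137, -0.003, -2.935]
contact_force: [-0.5, 0.7, 0.2]
gripper_width: 1.0
grip_force: 0.0
```

>>> play_rows([
  [-0.08,-0.85,0.17,0,0,0,1],
  [-0.08,-0.85,0.17,0,0,0,1],
  [-0.08,-0.85,0.17,0,0,0,1],
  [-0.08,-0.85,0.17,0,0,0,1],
  [-0.08,-0.85,0.17,0,0,0,1],
])

```text
t: 2.8
eef_pos: [0.411, 0.2341, 0.2921]
tool_rot: [-3.136, -0.004, -2.944]
contact_force: [-0.1, 0.6, -0.1]
gripper_width: 0.999
grip_force: 0.0
```

>>> play_rows([
  [-0.08,-0.85,0.17,0,0,0,1],
  [-0.08,-0.85,0.17,0,0,0,1],
  [-0.08,-0.85,0.17,0,0,0,1],
  [-0.08,-0.85,0.17,0,0,0,1],
  [-0.08,-0.85,0.17,0,0,0,1],
  [-0.08,-0.85,0.17,0,0,0,1],
])

```text
t: 3.4
eef_pos: [0.4607, 0.0734, 0.2594]
tool_rot: [-3.137, -0.003, -2.94]
contact_force: [0.3, -0.4, 0.5]
gripper_width: 1.0
grip_force: 0.0
```

```bash
python3 - <<'E'
from h import *
st()
d,Q=snap("wrist","w1")
for z0,z1 in((.185,.21),(.145,.163),(.085,.102)):
    m=(Q[...,2]>z0)&(Q[...,2]<z1)&(np.hypot(Q[...,0]-.455,Q[...,1]-.074)<.08)
    if m.sum()>5: r=cv2.minAreaRect((Q[m][:,:2]*1000).astype(np.float32));print(z0,m.sum(),np.median(Q[m][:,2]).round(4),r)
go([.458,.074,.161],3.34)
E
```

```text
{'t': 3.4, 'eef_pos': [0.4607, 0.0734, 0.2594], 'tool_rot': [-3.1368, -0.0029, -2.94], 'contact_force': [0.3224, -0.3783, 0.5326], 'gripper_width': 1.0003, 'grip_force': 0.0, 'joint_pos': [0.0193, 0.2152, 1.867, -0.0061, 1.0614, -1.7502]}
0.185 497 0.1961 ((458.640869140625, 73.72590637207031), (13.679131507873535, 23.448270797729492), 11.518402099609375)
0.145 394 0.1562 ((458.7649841308594, 73.59695434570312), (23.817974090576172, 31.972524642944336), 11.876938819885254)
0.085 1801 0.0942 ((453.4302978515625, 72.416748046875), (57.8937873840332, 110.1971664428711), 11.708008766174316)
row [0.0116, 0.0059, 0.4927] [-0.0008, -0.0004, 0.0008] min rows 2.0
```

>>> play_rows([
  [0.01,0.003,0.25,-0.0008,-0.0004,0,1],
  [0.01,0.003,0.4,-0.0008,-0.0004,0,1],
  [0.01,0.003,0.492,-0.0008,-0.0004,0,1],
  [0.01,0.003,0.492,-0.0008,-0.0004,0,1],
  [0.01,0.003,0.492,-0.0008,-0.0004,0,0.2],
  [0.01,0.003,0.492,-0.0008,-0.0004,0,0.1],
  [0.01,0.003,0.492,-0.0008,-0.0004,0,0],
  [0.01,0.003,0.492,-0.0008,-0.0004,0,0],
  [0.01,0.003,0.492,-0.0008,-0.0004,0,0],
  [0.01,0.003,0.492,-0.0008,-0.0004,0,0],
  [0.01,0.003,0.492,-0.0008,-0.0004,0,0],
], grip_force=50)

```text
t: 4.55
eef_pos: [0.4584, 0.0725, 0.161]
tool_rot: [-3.141, -0.0, -2.937]
contact_force: [0.1, -0.3, -0.1]
gripper_width: 0.47
grip_force: 0.0
```

```bash
python3 - <<'E'
from h import *
st()
E
```

```text
{'t': 4.55, 'eef_pos': [0.4584, 0.0725, 0.161], 'tool_rot': [-3.1415, -0.0003, -2.9372], 'contact_force': [0.0882, -0.2702, -0.1339], 'gripper_width': 0.4698, 'grip_force': 0.0, 'joint_pos': [0.0146, 0.3384, 2.0036, -0.0003, 0.7999, -1.7604]}
```

>>> play_rows([
  [0,0,0,0,0,0,0],
  [0,0,0,0,0,0,0],
  [0,0,0,0,0,0,0],
  [0,0,0,0,0,0,0],
  [0,0,0,0,0,0,0],
  [0,0,-0.1,0,0,0,0],
  [0,0,-0.25,0,0,0,0],
  [0,0,-0.38,0,0,0,0],
  [0,0,-0.38,0,0,0,0],
])

```text
t: 5.45
eef_pos: [0.4595, 0.0727, 0.2394]
tool_rot: [-3.141, 0.004, -2.937]
contact_force: [-0.7, -0.9, -3.7]
gripper_width: 0.254
grip_force: 50.0
```

```bash
python3 - <<'E'
from h import *
st()
go([.472,-.08,.237],3.27)
go([.487,-.2247,.222],3.2676)
E
```

```text
{'t': 5.45, 'eef_pos': [0.4595, 0.0727, 0.2394], 'tool_rot': [-3.1405, 0.0045, -2.937], 'contact_force': [-0.6812, -0.9131, -3.6904], 'gripper_width': 0.2537, 'grip_force': 49.9668, 'joint_pos': [0.0148, 0.2325, 1.9032, -0.0002, 1.0013, -1.7604]}
row [0.094, -0.7601, 0.0126] [-0.0001, 0.0007, 0.0121] min rows 4.0
row [0.1679, -1.4836, 0.088] [-0.0001, 0.0007, 0.0125] min rows 6.0
```

>>> play_rows([
  [0.03,-0.2,0,0,0,0.006,0],
  [0.06,-0.4,0,0,0,0.0125,0],
  [0.08,-0.6,0,0,0,0.0125,0],
  [0.094,-0.76,0.01,0,0,0.0125,0],
  [0.094,-0.76,0.01,0,0,0.0125,0],
])

```text
t: 5.95
eef_pos: [0.4708, -0.083, 0.2333]
tool_rot: [-3.142, -0.002, -3.019]
contact_force: [-1.5, 0.6, -2.1]
gripper_width: 0.249
grip_force: 50.0
```

```bash
python3 - <<'E'
from h import *
st()
go([.487,-.2247,.222],3.2676)
E
```

```text
{'t': 5.95, 'eef_pos': [0.4708, -0.083, 0.2333], 'tool_rot': [-3.1415, -0.002, -3.0188], 'contact_force': [-1.4504, 0.5623, -2.1294], 'gripper_width': 0.2485, 'grip_force': 49.9869, 'joint_pos': [-0.3122, 0.2612, 1.8807, -0.0011, 1.0015, -2.0052]}
row [0.0063, -0.7132, 0.0567] [-0.0, -0.0003, -0.0005] min rows 3.0
```

>>> play_rows([
  [0,-0.2,0,0,0,0,0],
  [0.006,-0.4,0.02,0,0,0,0],
  [0.006,-0.58,0.05,0,0,0,0],
  [0.006,-0.7,0.057,0,0,0,0],
  [0.006,-0.713,0.057,0,0,0,0],
  [0.006,-0.713,0.057,0,0,0,0],
])

```text
t: 6.55
eef_pos: [0.4872, -0.2213, 0.2224]
tool_rot: [3.14, -0.002, -3.016]
contact_force: [-0.6, -0.0, -2.7]
gripper_width: 0.25
grip_force: 50.0
```

```bash
python3 - <<'E'
from h import *
st()
d,Q=snap("wrist","w2")
d2,Q2=snap("scene","s2")
cv2.imwrite("pics/c2.png",np.hstack([cv2.resize(d["frame"],(400,300)),cv2.resize(d2["frame"][180:330,110:310],(400,300),interpolation=cv2.INTER_CUBIC)]))
for q in(Q,Q2):
    m=(q[...,0]>.545)&(q[...,0]<.64)&(np.abs(q[...,1]+.21)<.03)&(q[...,2]>.185)&(q[...,2]<.2)
    p=q[m]
    if len(p)>8:
        print(len(p),cv2.fitLine(p[:,:2].astype(np.float32),cv2.DIST_HUBER,0,.001,.001).ravel().round(4),np.percentile(p[:,2],[10,50,90]).round(4))
E
```

```text
{'t': 6.55, 'eef_pos': [0.4872, -0.2213, 0.2224], 'tool_rot': [3.1403, -0.0019, -3.0165], 'contact_force': [-0.5608, -0.0029, -2.7202], 'gripper_width': 0.25, 'grip_force': 49.9871, 'joint_pos': [-0.5497, 0.3559, 1.7677, -0.0002, 1.0203, -2.2455]}
261 [ 0.9927  0.1206  0.5605 -0.2161] [0.1916 0.1929 0.1939]
128 [ 0.9915  0.1298  0.5967 -0.2102] [0.1915 0.1942 0.1967]
```

View pics/c2.png

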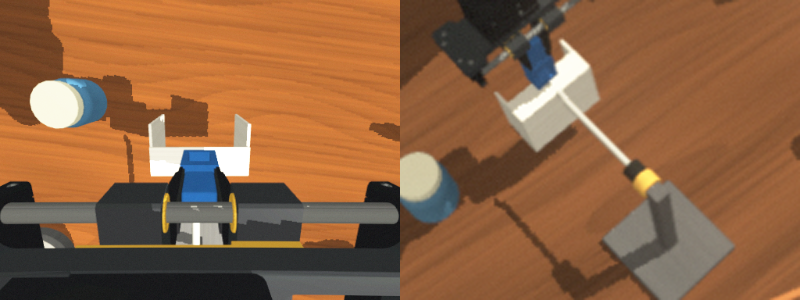

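The picture shows the large scoop held upright in front of the prong tip (prong at about (560,95) in the right half) with its open side towards the robot. The line fits agree within 1 mm, so I'll thread it.

```bash
python3 - <<'E'
from h import *
L=lambda x:-.2158+.1257*(x-.5605)
go([.487,L(.487),.222],3.2666)
go([.58,L(.58),.222],3.2666)
go([.58,L(.58),.2085],3.2666)
E
```

```text
row [0.0046, -0.0225, 0.0055] [0.0001, -0.0002, 0.0002] min rows 1.0
row [-0.4641, -0.0232, 0.0049] [0.0001, -0.0002, 0.0002] min rows 2.0
row [-0.4642, -0.0232, 0.0724] [0.0001, -0.0002, 0.0002] min rows 2.0
```

>>> play_rows([
  [0,-0.023,0.002,0,0,0,0],
  [-0.07,-0.023,0.002,0,0,0,0],
  [-0.14,-0.023,0.002,0,0,0,0],
  [-0.21,-0.023,0.002,0,0,0,0],
  [-0.28,-0.023,0.002,0,0,0,0],
  [-0.35,-0.023,0.002,0,0,0,0],
  [-0.41,-0.023,0.002,0,0,0,0],
  [-0.464,-0.023,0.002,0,0,0,0],
  [-0.464,-0.023,0.002,0,0,0,0],
  [-0.464,-0.023,0.002,0,0,0,0],
])

```text
t: 7.65
eef_pos: [0.5801, -0.2144, 0.2228]
tool_rot: [3.141, -0.001, -3.015]
contact_force: [0.8, -0.9, -3.0]
gripper_width: 0.249
grip_force: 50.0
```

>>> play_rows([
  [0,0,0.02,0,0,0,0],
  [0,0,0.04,0,0,0,0],
  [0,0,0.058,0,0,0,0],
  [0,0,0.058,0,0,0,0],
  [0,0,0.058,0,0,0,0],
])

```text
t: 8.15
eef_pos: [0.5802, -0.2146, 0.2115]
tool_rot: [-3.142, -0.001, -3.016]
contact_force: [-0.2, 0.8, -3.4]
gripper_width: 0.251
grip_force: 50.0
```

```bash
python3 - <<'E'
from h import *
L=lambda x:-.2158+.1257*(x-.5605)
st()
go([.63,L(.63),.209],3.2666)
E
```

```text
{'t': 8.15, 'eef_pos': [0.5802, -0.2146, 0.2115], 'tool_rot': [-3.1415, -0.0005, -3.0158], 'contact_force': [-0.1992, 0.7829, -3.4091], 'gripper_width': 0.2512, 'grip_force': 49.9875, 'joint_pos': [-0.4609, 0.485, 1.5789, -0.0004, 1.0781, -2.1574]}
row [-0.252, 0.0063, 0.0121] [-0.0, -0.0001, 0.0001] min rows 2.0
```

>>> play_rows([
  [-0.04,0.002,0.01,0,0,0,0],
  [-0.1,0.004,0.012,0,0,0,0],
  [-0.15,0.006,0.012,0,0,0,0],
  [-0.2,0.006,0.012,0,0,0,0],
  [-0.23,0.006,0.012,0,0,0,0],
  [-0.25,0.006,0.012,0,0,0,0],
  [-0.25,0.006,0.012,0,0,0,0],
  [-0.25,0.006,0.012,0,0,0,0],
])

```text
t: 8.95
eef_pos: [0.6295, -0.2071, 0.209]
tool_rot: [-3.142, -0.001, -3.016]
contact_force: [-0.5, 0.1, -2.2]
gripper_width: 0.248
grip_force: 50.0
```

>>> play_rows([
  [-0.01,0,0,0,0,0,0],
  [-0.02,0,0,0,0,0,0],
  [-0.03,0,0,0,0,0,0],
  [-0.03,0,0,0,0,0,0],
])

```text
t: 9.35
eef_pos: [0.6358, -0.2063, 0.2091]
tool_rot: [-3.141, -0.0, -3.016]
contact_force: [-0.3, -0.2, -3.7]
gripper_width: 0.246
grip_force: 50.0
```

Now I'll creep 1 mm at a time.

>>> play_rows([
  [-0.005,0,0,0,0,0,0],
  [-0.01,0,0,0,0,0,0],
  [-0.015,0,0,0,0,0,0],
  [-0.015,0,0,0,0,0,0],
])

```text
t: 9.75
eef_pos: [0.6387, -0.2059, 0.2091]
tool_rot: [-3.141, -0.0, -3.016]
contact_force: [-0.4, -0.1, -2.6]
gripper_width: 0.25
grip_force: 50.0
```

>>> play_rows([
  [-0.005,0,0,0,0,0,0],
  [-0.01,0,0,0,0,0,0],
  [-0.01,0,0,0,0,0,0],
])

```text
t: 10.05
eef_pos: [0.6407, -0.2057, 0.2091]
tool_rot: [-3.141, -0.0, -3.016]
contact_force: [0.5, 0.7, -2.9]
gripper_width: 0.252
grip_force: 50.0
```

>>> play_rows([
  [-0.005,0,0,0,0,0,0],
  [-0.005,0,0,0,0,0,0],
])

```text
t: 10.25
eef_pos: [0.6417, -0.2056, 0.2091]
tool_rot: [-3.141, -0.0, -3.016]
contact_force: [-0.3, -0.1, -2.5]
gripper_width: 0.253
grip_force: 50.0
```

>>> play_rows([
  [-0.005,0,0,0,0,0,0],
  [-0.005,0,0,0,0,0,0],
])

```text
t: 10.45
eef_pos: [0.6427, -0.2055, 0.2091]
tool_rot: [-3.141, -0.0, -3.016]
contact_force: [0.1, -0.6, -3.0]
gripper_width: 0.248
grip_force: 50.0
```

>>> play_rows([
  [-0.005,0,0,0,0,0,0],
  [-0.005,0,0,0,0,0,0],
])

```text
t: 10.65
eef_pos: [0.6437, -0.2053, 0.2091]
tool_rot: [-3.141, -0.0, -3.016]
contact_force: [0.1, 0.4, -2.4]
gripper_width: 0.249
grip_force: 50.0
```

>>> play_rows([
  [-0.003,0,0,0,0,0,0],
  [-0.003,0,0,0,0,0,0],
])

```text
t: 10.85
eef_pos: [0.6442, -0.2052, 0.2091]
tool_rot: [-3.141, -0.0, -3.016]
contact_force: [-0.2, 0.4, -3.0]
gripper_width: 0.25
grip_force: 50.0
```

>>> play_rows([
  [-0.003,0,0,0,0,0,0],
  [-0.003,0,0,0,0,0,0],
])

```text
t: 11.05
eef_pos: [0.6448, -0.2052, 0.2091]
tool_rot: [-3.141, -0.0, -3.016]
contact_force: [-0.4, 0.6, -3.0]
gripper_width: 0.252
grip_force: 50.0
```

>>> play_rows([
  [-0.003,0,0,0,0,0,0],
  [-0.003,0,0,0,0,0,0],
])

```text
t: 11.25
eef_pos: [0.6454, -0.2051, 0.2091]
tool_rot: [-3.141, -0.0, -3.016]
contact_force: [-0.4, 0.4, -3.3]
gripper_width: 0.248
grip_force: 50.0
```

>>> play_rows([
  [-0.003,0,0,0,0,0,0],
  [-0.003,0,0,0,0,0,0],
])

```text
t: 11.45
eef_pos: [0.646, -0.205, 0.209]
tool_rot: [-3.142, -0.0, -3.016]
contact_force: [0.7, -0.5, -3.2]
gripper_width: 0.249
grip_force: 50.0
```

>>> play_rows([
  [-0.003,0,0,0,0,0,0],
  [-0.003,0,0,0,0,0,0],
])

```text
t: 11.65
eef_pos: [0.6466, -0.2049, 0.2091]
tool_rot: [-3.141, -0.0, -3.016]
contact_force: [-0.2, 0.4, -1.9]
gripper_width: 0.25
grip_force: 50.0
```

>>> play_rows([
  [-0.003,0,0,0,0,0,0],
  [-0.003,0,0,0,0,0,0],
])

```text
t: 11.85
eef_pos: [0.647, -0.2049, 0.2091]
tool_rot: [-3.142, -0.001, -3.016]
contact_force: [-1.5, 0.3, -1.4]
gripper_width: 0.25
grip_force: 50.0
```

>>> play_rows([
  [-0.003,0,0,0,0,0,0],
  [-0.003,0,0,0,0,0,0],
])

```text
t: 12.05
eef_pos: [0.6471, -0.2049, 0.209]
tool_rot: [3.141, -0.002, -3.016]
contact_force: [-5.9, -1.2, -0.2]
gripper_width: 0.247
grip_force: 50.0
```

>>> play_rows([
  [-0.0015,0,0,0,0,0,0],
  [-0.0015,0,0,0,0,0,0],
  [-0.0015,0,0,0,0,0,0],
  [-0.0015,0,0,0,0,0,0],
  [-0.0015,0,0,0,0,0,0],
  [-0.0015,0,0,0,0,0,0],
  [-0.0015,0,0,0,0,0,0],
])

```text
t: 12.75
eef_pos: [0.6471, -0.2049, 0.2091]
tool_rot: [3.141, -0.003, -3.016]
contact_force: [-6.8, -1.0, 0.0]
gripper_width: 0.251
grip_force: 50.0
```

>>> play_rows([
  [-0.0015,0,0,0,0,0,0.6],
  [-0.0015,0,0,0,0,0,0.6],
  [-0.0015,0,0,0,0,0,0.6],
  [-0.0015,0,0,0,0,0,0.6],
  [0,0,0,0,0,0,0.6],
  [0,0,-0.15,0,0,0,0.6],
  [0,0,-0.35,0,0,0,0.8],
  [0,0,-0.5,0,0,0,1],
  [0,0,-0.5,0,0,0,1],
])

```text
t: 13.65
eef_pos: [0.6491, -0.2051, 0.3139]
tool_rot: [-3.138, 0.006, -3.016]
contact_force: [-0.8, 0.2, 0.3]
gripper_width: 0.794
grip_force: 0.0
```

```bash
python3 - <<'E'
from h import *
st()
d,Q=snap("wrist");d2,Q2=snap("scene")
cv2.imwrite("pics/c3.png",np.hstack([cv2.resize(d["frame"],(400,300)),cv2.resize(d2["frame"][180:330,110:310],(400,300),interpolation=cv2.INTER_CUBIC)]))
for q in(Q,Q2):
    m=(q[...,2]>.225)&(q[...,2]<.26)&(np.hypot(q[...,0]-.647,q[...,1]+.205)<.03)
    if m.sum()>4: print(m.sum(),cv2.minAreaRect((q[m][:,:2]*1000).astype(np.float32)),np.percentile(q[m][:,2],95))
go([.5,0,.30],3.2)
E
```

```text
{'t': 13.65, 'eef_pos': [0.6491, -0.2051, 0.3139], 'tool_rot': [-3.1377, 0.0061, -3.0155], 'contact_force': [-0.78, 0.1687, 0.2739], 'gripper_width': 0.7941, 'grip_force': 0.0, 'joint_pos': [-0.4029, 0.5011, 1.2739, -0.0003, 1.3593, -2.0997]}
525 ((647.6409912109375, -205.58203125), (14.795819282531738, 23.93199920654297), 2.5411224365234375) 0.24418814613603385
101 ((646.5211791992188, -203.95797729492188), (14.479181289672852, 23.996719360351562), 8.13688850402832) 0.24661217995513773
row [0.6057, 1.1083, 0.0454] [-0.0001, 0.0, 0.0108] min rows 6.0
```

View pics/c3.png

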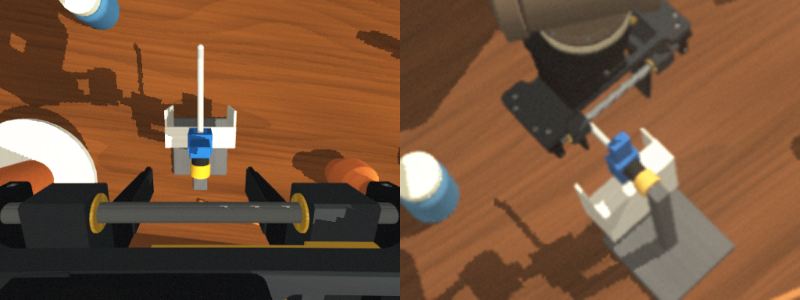

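Large hangs against the bumper (tab at (620,150) in the right half). Next is the yellow medium.

```bash
python3 - <<'E'
from h import *
go([.584,-.014,.31],3.0636)
s=bot.sense();s["eef_pos"]=np.array([.584,-.014,.31]);s["tool_rot"]=[np.pi,0,3.0636]
go([.518,.177,.285],3.0636,s)
E
```

```text
row [0.1978, 0.9861, -0.0044] [-0.0001, 0.0001, 0.0325] min rows 5.0
row [0.4034, 0.9264, 0.125] [0.0, 0.0, 0.0] min rows 5.0
```

>>> play_rows([
  [0.198,0.986,-0.004,0,0,0.0325,1],
  [0.198,0.986,-0.004,0,0,0.0325,1],
  [0.198,0.986,-0.004,0,0,0.0325,1],
  [0.198,0.986,-0.004,0,0,0.0325,1],
  [0.198,0.986,-0.004,0,0,0.0325,1],
])

```text
t: 14.25
eef_pos: [0.5819, -0.0096, 0.309]
tool_rot: [3.141, -0.003, 3.067]
contact_force: [1.0, -0.2, 0.2]
gripper_width: 0.997
grip_force: 0.0
```

>>> play_rows([
  [0.403,0.926,0.125,0,0,0,1],
  [0.403,0.926,0.125,0,0,0,1],
  [0.403,0.926,0.125,0,0,0,1],
  [0.403,0.926,0.125,0,0,0,1],
  [0.403,0.926,0.125,0,0,0,1],
])

```text
t: 14.75
eef_pos: [0.5159, 0.1804, 0.283]
tool_rot: [-3.141, -0.004, 3.067]
contact_force: [0.9, -0.7, -0.3]
gripper_width: 1.001
grip_force: 0.0
```

>>> play_rows([
  [0.403,0.926,0.125,0,0,0,1],
  [0.403,0.926,0.125,0,0,0,1],
  [0.403,0.926,0.125,0,0,0,1],
  [0.403,0.926,0.125,0,0,0,1],
  [0.403,0.926,0.125,0,0,0,1],
  [0.403,0.926,0.125,0,0,0,1],
])

```text
t: 15.35
eef_pos: [0.452, 0.368, 0.2585]
tool_rot: [-3.14, -0.002, 3.065]
contact_force: [-0.1, -0.2, -0.3]
gripper_width: 1.002
grip_force: 0.0
```

```bash
cat > tab.py <<'E'
from h import *
import sys
x,y,zr=map(float,sys.argv[1:4])
st();d,Q=snap("wrist")
for z0,z1 in((.185,.21),(.145,.163),(zr-.008,zr+.006)):
    m=(Q[...,2]>z0)&(Q[...,2]<z1)&(np.hypot(Q[...,0]-x,Q[...,1]-y)<.055)
    if m.sum()>5: print(z0,m.sum(),np.median(Q[m][:,2]).round(4),cv2.minAreaRect((Q[m][:,:2]*1000).astype(np.float32)),np.median(d["frame"][m],0))
    if z0==.185: c=cv2.minAreaRect((Q[m][:,:2]).astype(np.float32))[0]
go([c[0],c[1],float(sys.argv[4])],float(sys.argv[5]))
E
python3 tab.py .4516 .368 .07 .160 3.0636
```

```text
{'t': 15.35, 'eef_pos': [0.452, 0.368, 0.2585], 'tool_rot': [-3.1398, -0.0019, 3.0652], 'contact_force': [-0.1147, -0.1506, -0.2563], 'gripper_width': 1.0017, 'grip_force': 0.0, 'joint_pos': [0.5701, 0.3904, 1.6061, -0.0003, 1.1477, -0.9242]}
0.185 490 0.195 ((451.78680419921875, 368.60626220703125), (23.431461334228516, 13.385787010192871), 85.12271881103516) [  0. 228. 248.]
0.145 373 0.1552 ((452.25225830078125, 368.70306396484375), (31.082611083984375, 24.393259048461914), 85.6477279663086) [  0. 255. 255.]
0.062000000000000006 1100 0.0692 ((449.04400634765625, 369.0542907714844), (83.4100112915039, 52.89176940917969), 84.59115600585938) [255. 255. 255.]
row [0.0036, 0.0081, 0.4948] [-0.0002, -0.0002, 0.0] min rows 2.0
```

>>> play_rows([
  [0.003,0.006,0.2,0,0,0.001,0.6],
  [0.003,0.006,0.35,0,0,0.001,0.6],
  [0.003,0.006,0.45,0,0,0.001,0.6],
  [0.003,0.006,0.493,0,0,0.001,0.6],
  [0.003,0.006,0.493,0,0,0.001,0],
  [0.003,0.006,0.493,0,0,0.001,0],
  [0.003,0.006,0.493,0,0,0.001,0],
  [0.003,0.006,0.493,0,0,0.001,0],
  [0.003,0.006,0.493,0,0,0.001,0],
  [0.003,0.006,0.493,0,0,0.001,0],
  [0.003,0.006,0.493,0,0,0.001,0],
  [0.003,0.006,0.493,0,0,0.001,0],
  [0.003,0.006,0.493,0,0,0.001,0],
])

```text
t: 16.7
eef_pos: [0.4518, 0.3691, 0.1616]
tool_rot: [3.142, 0.0, 3.057]
contact_force: [-0.8, -0.6, 6.3]
gripper_width: 0.248
grip_force: 50.0
```

>>> play_rows([
  [0,0,-0.05,0,0,0,0],
  [0,0,-0.15,0,0,0,0],
  [0,0,-0.3,0,0,0,0],
  [0,0,-0.45,0,0,0,0],
  [0,0,-0.45,0,0,0,0],
])

```text
t: 17.2
eef_pos: [0.4527, 0.3698, 0.2553]
tool_rot: [3.138, 0.004, 3.057]
contact_force: [0.2, -0.7, -1.4]
gripper_width: 0.25
grip_force: 50.0
```

```bash
python3 - <<'E'
from h import *
st();d,Q=snap("wrist");s=bot.sense()
e=s["eef_pos"]
# tab top / block profile in front view
q=Q[(np.hypot(Q[...,0]-e[0],Q[...,1]-e[1])<.06)&(Q[...,2]>.1)&(Q[...,2]<.32)]
h,b=np.histogram(q[:,2],np.arange(.1,.3,.005));print({round(b[i],3):int(h[i]) for i in range(len(h)) if h[i]})
F=d["frame"].astype(int);m=(F[...,2]>150)&(F[...,1]>130)&(F[...,0]<90)&(np.hypot(Q[...,0]-e[0],Q[...,1]-e[1])<.05)
if m.sum(): print("yellow",m.sum(),np.percentile(Q[m],[2,50,98],axis=0).round(4).tolist())
go([.56,.28,.25],3.1);s["eef_pos"]=np.array([.56,.28,.25]);s["tool_rot"]=[np.pi,0,3.1]
go([.56,.09,.25],3.1,s)
E
```

```text
{'t': 17.2, 'eef_pos': [0.4527, 0.3698, 0.2553], 'tool_rot': [3.1381, 0.0044, 3.0572], 'contact_force': [0.1655, -0.665, -1.4337], 'gripper_width': 0.2503, 'grip_force': 49.9969, 'joint_pos': [0.5718, 0.3924, 1.6119, 0.0001, 1.1317, -0.9146]}
{np.float64(0.1): 34, np.float64(0.105): 32, np.float64(0.11): 39, np.float64(0.115): 30, np.float64(0.12): 38, np.float64(0.125): 36, np.float64(0.13): 35, np.float64(0.135): 36, np.float64(0.14): 39, np.float64(0.145): 35, np.float64(0.15): 44, np.float64(0.155): 112, np.float64(0.16): 1898, np.float64(0.165): 16, np.float64(0.17): 15, np.float64(0.175): 9, np.float64(0.2): 40, np.float64(0.205): 92, np.float64(0.21): 328, np.float64(0.215): 30, np.float64(0.22): 44, np.float64(0.225): 35, np.float64(0.23): 39, np.float64(0.235): 41, np.float64(0.24): 119, np.float64(0.245): 461, np.float64(0.25): 100, np.float64(0.255): 159, np.float64(0.26): 179, np.float64(0.265): 201, np.float64(0.27): 254, np.float64(0.275): 270, np.float64(0.28): 293, np.float64(0.285): 911, np.float64(0.29): 203}
yellow 4601 [[0.4214, 0.3372, 0.2069], [0.4432, 0.372, 0.2879], [0.4539, 0.4041, 0.3595]]
row [-0.5754, -0.3993, 0.0153] [0.0003, 0.0003, -0.0068] min rows 3.0
row [-0.0395, -0.9492, -0.0] [0.0, 0.0, 0.0] min rows 4.0
```

>>> play_rows([
  [-0.15,-0.1,0.01,0,0,-0.003,0],
  [-0.35,-0.24,0.015,0,0,-0.0068,0],
  [-0.5,-0.35,0.015,0,0,-0.0068,0],
  [-0.575,-0.4,0.015,0,0,-0.0068,0],
  [-0.575,-0.4,0.015,0,0,-0.0068,0],
])

```text
t: 17.75
eef_pos: [0.5606, 0.2781, 0.2467]
tool_rot: [-3.141, -0.002, 3.097]
contact_force: [-0.6, 0.5, -1.6]
gripper_width: 0.252
grip_force: 50.0
```

>>> play_rows([
  [-0.01,-0.2,0,0,0,0,0],
  [-0.02,-0.4,0,0,0,0,0],
  [-0.03,-0.6,0,0,0,0,0],
  [-0.04,-0.8,0,0,0,0,0],
  [-0.04,-0.95,0,0,0,0,0],
  [-0.04,-0.95,0,0,0,0,0],
])

```text
t: 18.35
eef_pos: [0.5587, 0.0876, 0.2479]
tool_rot: [-3.141, -0.002, 3.098]
contact_force: [-0.5, -0.7, -1.6]
gripper_width: 0.25
grip_force: 50.0
```

```bash
python3 - <<'E'
from h import *
st();s=bot.sense()
go([.50,-.08,.235],3.2666);s["eef_pos"]=np.array([.50,-.08,.235]);s["tool_rot"]=[np.pi,0,3.2666]
go([.487,-.225,.224],3.2666,s)
E
```

```text
{'t': 18.35, 'eef_pos': [0.5587, 0.0876, 0.2479], 'tool_rot': [-3.141, -0.0016, 3.0976], 'contact_force': [-0.4522, -0.7225, -1.5946], 'gripper_width': 0.2497, 'grip_force': 49.9965, 'joint_pos': [0.039, 0.3739, 1.663, -0.0005, 1.1063, -1.4876]}
row [0.2561, -0.8502, 0.0653] [-0.0001, -0.0003, -0.0269] min rows 4.0
row [0.1549, -0.7112, 0.055] [0.0, 0.0, 0.0] min rows 3.0
```

>>> play_rows([
  [0.06,-0.2,0.02,0,0,-0.01,0],
  [0.12,-0.4,0.04,0,0,-0.02,0],
  [0.18,-0.6,0.06,0,0,-0.027,0],
  [0.256,-0.85,0.065,0,0,-0.027,0],
  [0.256,-0.85,0.065,0,0,-0.027,0],
  [0.256,-0.85,0.065,0,0,-0.027,0],
])

```text
t: 18.95
eef_pos: [0.501, -0.0779, 0.2352]
tool_rot: [3.141, -0.001, -3.015]
contact_force: [-0.1, -0.1, -1.5]
gripper_width: 0.249
grip_force: 50.0
```

>>> play_rows([
  [0.05,-0.2,0.02,0,0,0,0],
  [0.1,-0.4,0.04,0,0,0,0],
  [0.155,-0.6,0.055,0,0,0,0],
  [0.155,-0.711,0.055,0,0,0,0],
  [0.155,-0.711,0.055,0,0,0,0],
  [0.155,-0.711,0.055,0,0,0,0],
])

```text
t: 19.55
eef_pos: [0.4893, -0.2216, 0.224]
tool_rot: [3.141, -0.001, -3.013]
contact_force: [0.4, 0.2, -2.3]
gripper_width: 0.247
grip_force: 50.0
```

```bash
cat > pre.py <<'E'
from h import *
import sys
hr=float(sys.argv[1])  # eye above roof top
st();s=bot.sense();e=s["eef_pos"]
d,Q=snap("wrist");d2,Q2=snap("scene")
cv2.imwrite(f"pics/{sys.argv[2]}.png",np.hstack([cv2.resize(d["frame"],(400,300)),cv2.resize(d2["frame"][180:330,110:310],(400,300),interpolation=cv2.INTER_CUBIC)]))
c,sn=np.cos(.125),np.sin(.125)
def loc(q): return (q[...,0]-e[0])*c+(q[...,1]-e[1])*sn, -(q[...,0]-e[0])*sn+(q[...,1]-e[1])*c
for n,q in(("w",Q),("s",Q2)):
    a,b=loc(q)
    m=(a>-.012)&(a<.02)&(abs(b)<.04)&(abs(q[...,2]-(e[2]-.03-hr))<.012)
    t=(abs(a)<.02)&(abs(b)<.03)&(q[...,2]>e[2]+.02)&(q[...,2]<e[2]+.04)
    if m.sum()>5: print(n,"roof",m.sum(),"z",np.percentile(q[m][:,2],[20,50,80]).round(4),"eye-TCP",round(float(np.median(q[m][:,2])+hr-e[2]),4))
    m=(a>-.04)&(a<.03)&(abs(b)<.06)&(abs(q[...,2]-(e[2]-.03-hr))<.012)
    if m.sum()>5: print("   trough rect local",cv2.minAreaRect(np.stack([a[m],b[m]],-1).astype(np.float32)*1000))
L=lambda x:-.2158+.1257*(x-.5605)
z=float(sys.argv[3])
go([e[0],L(e[0]),z],3.2666);go([.56,L(.56),z],3.2666)
E
python3 pre.py .062 c4 .224
```

```text
{'t': 19.55, 'eef_pos': [0.4893, -0.2216, 0.224], 'tool_rot': [3.1408, -0.0008, -3.0128], 'contact_force': [0.4151, 0.236, -2.3014], 'gripper_width': 0.2474, 'grip_force': 49.9968, 'joint_pos': [-0.5483, 0.3566, 1.7616, 0.0001, 1.0245, -2.248]}
w roof 1629 z [0.1311 0.1317 0.1324] eye-TCP -0.0303
   trough rect local ((-2.8342723846435547, -0.581207275390625), (53.051513671875, 84.1644058227539), 0.11015570908784866)
s roof 321 z [0.132  0.1338 0.1357] eye-TCP -0.0282
   trough rect local ((-3.926725387573242, 1.0180282592773438), (86.02831268310547, 55.30210494995117), 89.30658721923828)
row [0.0016, -0.0169, 0.0014] [0.0001, -0.0001, 0.0008] min rows 1.0
row [-0.3548, -0.0186, 0.0012] [0.0001, -0.0001, 0.0008] min rows 2.0
```

View pics/c4.png

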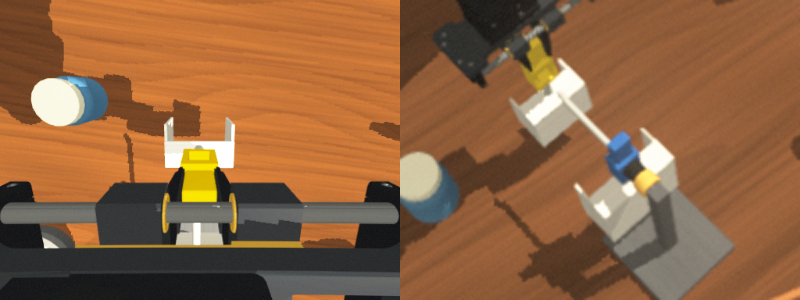

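Yellow is upright at the tip ((540,65) in the right half) and the large one hangs at (622,150). I'll thread it.

>>> play_rows([
  [0,-0.018,0.002,0,0,0.0008,0],
  [-0.07,-0.018,0.002,0,0,0.0008,0],
  [-0.14,-0.018,0.002,0,0,0.0008,0],
  [-0.21,-0.018,0.002,0,0,0.0008,0],
  [-0.28,-0.018,0.002,0,0,0.0008,0],
  [-0.35,-0.018,0.002,0,0,0.0008,0],
  [-0.41,-0.018,0.002,0,0,0.0008,0],
  [-0.41,-0.018,0.002,0,0,0.0008,0],
  [-0.41,-0.018,0.03,0,0,0.0008,0],
  [-0.41,-0.018,0.05,0,0,0.0008,0],
  [-0.41,-0.018,0.066,0,0,0.0008,0],
  [-0.41,-0.018,0.066,0,0,0.0008,0],
])

```text
t: 20.85
eef_pos: [0.57, -0.2164, 0.2106]
tool_rot: [3.141, -0.001, -3.019]
contact_force: [-0.2, 0.6, -2.0]
gripper_width: 0.248
grip_force: 50.0
```

```bash
python3 - <<'E'
from h import *
L=lambda x:-.2158+.1257*(x-.5605)
st()
go([.615,L(.615),.2105],3.2666)
E
```

```text
{'t': 20.85, 'eef_pos': [0.57, -0.2164, 0.2106], 'tool_rot': [3.1413, -0.0012, -3.0191], 'contact_force': [-0.2203, 0.6381, -2.0252], 'gripper_width': 0.2478, 'grip_force': 49.9968, 'joint_pos': [-0.471, 0.4735, 1.6019, -0.0004, 1.0673, -2.1641]}
row [-0.2277, 0.0097, 0.0003] [0.0001, -0.0002, -0.0004] min rows 1.0
```

>>> play_rows([
  [-0.06,0.005,0,0,0,0,0],
  [-0.12,0.01,0,0,0,0,0],
  [-0.17,0.01,0,0,0,0,0],
  [-0.21,0.01,0,0,0,0,0],
  [-0.23,0.01,0,0,0,0,0],
  [-0.23,0.01,0,0,0,0,0],
])

```text
t: 21.45
eef_pos: [0.6164, -0.2086, 0.2108]
tool_rot: [3.142, -0.001, -3.018]
contact_force: [-0.6, 0.0, -1.3]
gripper_width: 0.248
grip_force: 50.0
```

>>> play_rows([
  [-0.005,0,0,0,0,0,0],
  [-0.01,0,0,0,0,0,0],
  [-0.01,0,0,0,0,0,0],
])

```text
t: 21.75
eef_pos: [0.6178, -0.2086, 0.2112]
tool_rot: [-3.141, -0.0, -3.019]
contact_force: [-0.4, -0.8, -1.7]
gripper_width: 0.248
grip_force: 50.0
```

>>> play_rows([
  [-0.005,0,0,0,0,0,0],
  [-0.01,0,0,0,0,0,0],
  [-0.01,0,0,0,0,0,0],
])

```text
t: 22.05
eef_pos: [0.62, -0.2083, 0.2111]
tool_rot: [-3.141, -0.0, -3.019]
contact_force: [-0.1, -0.2, -1.3]
gripper_width: 0.248
grip_force: 50.0
```

>>> play_rows([
  [-0.005,0,0,0,0,0,0],
  [-0.005,0,0,0,0,0,0],
])

```text
t: 22.25
eef_pos: [0.621, -0.2082, 0.2111]
tool_rot: [-3.141, -0.0, -3.019]
contact_force: [-0.4, -0.4, -2.9]
gripper_width: 0.25
grip_force: 50.0
```

>>> play_rows([
  [-0.004,0,0,0,0,0,0],
  [-0.004,0,0,0,0,0,0],
])

```text
t: 22.45
eef_pos: [0.6217, -0.208, 0.2111]
tool_rot: [-3.141, -0.0, -3.019]
contact_force: [0.3, 0.3, -1.8]
gripper_width: 0.25
grip_force: 50.0
```

>>> play_rows([
  [-0.003,0,0,0,0,0,0],
  [-0.003,0,0,0,0,0,0],
])

```text
t: 22.65
eef_pos: [0.6223, -0.208, 0.2111]
tool_rot: [-3.141, -0.0, -3.019]
contact_force: [0.7, -0.5, -1.9]
gripper_width: 0.25
grip_force: 50.0
```

>>> play_rows([
  [-0.003,0,0,0,0,0,0],
  [-0.003,0,0,0,0,0,0],
])

```text
t: 22.85
eef_pos: [0.6229, -0.2079, 0.2111]
tool_rot: [-3.141, -0.0, -3.019]
contact_force: [0.0, -0.9, -1.3]
gripper_width: 0.253
grip_force: 50.0
```

>>> play_rows([
  [-0.003,0,0,0,0,0,0],
  [-0.003,0,0,0,0,0,0],
])

```text
t: 23.05
eef_pos: [0.6234, -0.2078, 0.2111]
tool_rot: [-3.142, -0.001, -3.019]
contact_force: [-1.2, -0.4, -2.1]
gripper_width: 0.252
grip_force: 50.0
```

>>> play_rows([
  [-0.003,0,0,0,0,0,0],
  [-0.003,0,0,0,0,0,0],
])

```text
t: 23.25
eef_pos: [0.6236, -0.2079, 0.2111]
tool_rot: [3.142, -0.002, -3.019]
contact_force: [-5.3, -0.6, -0.5]
gripper_width: 0.248
grip_force: 50.0
```

>>> play_rows([
  [-0.002,0,0,0,0,0,0],
  [-0.002,0,0,0,0,0,0],
  [-0.002,0,0,0,0,0,0],
])

```text
t: 23.55
eef_pos: [0.6236, -0.2078, 0.211]
tool_rot: [3.141, -0.002, -3.019]
contact_force: [-6.8, -0.3, 1.1]
gripper_width: 0.248
grip_force: 50.0
```

>>> play_rows([
  [-0.001,0,0,0,0,0,0],
  [-0.001,0,0,0,0,0,0],
  [-0.001,0,0,0,0,0,0],
  [-0.001,0,0,0,0,0,0],
  [-0.001,0,0,0,0,0,0],
  [-0.001,0,0,0,0,0,0],
])

```text
t: 24.15
eef_pos: [0.6236, -0.2078, 0.2111]
tool_rot: [3.141, -0.003, -3.019]
contact_force: [-8.5, -1.1, 1.2]
gripper_width: 0.249
grip_force: 50.0
```

>>> play_rows([
  [0,0,0,0,0,0,0.6],
  [0,0,0,0,0,0,0.6],
  [0,0,0,0,0,0,0.6],
  [0,0,0,0,0,0,0.6],
  [0,0,0,0,0,0,0.6],
  [0,0,-0.15,0,0,0,0.6],
  [0,0,-0.35,0,0,0,0.8],
  [0,0,-0.5,0,0,0,1],
  [0,0,-0.5,0,0,0,1],
])

```text
t: 25.05
eef_pos: [0.6258, -0.2081, 0.3158]
tool_rot: [-3.138, 0.006, -3.019]
contact_force: [0.2, 0.1, 0.5]
gripper_width: 0.8
grip_force: 0.0
```

```bash
cat > chk.py <<'E'
from h import *
import sys
st()
d,Q=snap("wrist");d2,Q2=snap("scene")
cv2.imwrite(f"pics/{sys.argv[1]}.png",np.hstack([cv2.resize(d["frame"],(400,300)),cv2.resize(d2["frame"][180:330,110:310],(400,300),interpolation=cv2.INTER_CUBIC)]))
L=lambda x:-.2158+.1257*(x-.5605)
for i,x in enumerate((.6471,.6234,.5996)):
    q=Q;m=(q[...,2]>.236)&(q[...,2]<.26)&(np.hypot(q[...,0]-x,q[...,1]-L(x))<.015)
    if m.sum()>4: print(i,m.sum(),cv2.minAreaRect((q[m][:,:2]*1000).astype(np.float32)),np.percentile(q[m][:,2],[5,50,95]).round(4),np.median(d["frame"][m],0))
E
python3 chk.py c5; python3 - <<'E'
from h import *
go([.57,-.015,.31],3.04-.145)
s=bot.sense();s["eef_pos"]=np.array([.57,-.015,.31]);s["tool_rot"]=[np.pi,0,2.895]
go([.463,.218,.26],2.895,s)
E
```

```text
{'t': 25.05, 'eef_pos': [0.6258, -0.2081, 0.3158], 'tool_rot': [-3.1377, 0.0059, -3.0186], 'contact_force': [0.1862, 0.1332, 0.5152], 'gripper_width': 0.8003, 'grip_force': 0.0, 'joint_pos': [-0.421, 0.4651, 1.3303, -0.0003, 1.3391, -2.1146]}
0 412 ((647.6124267578125, -205.2132568359375), (13.578688621520996, 22.959571838378906), 7.00935697555542) [0.2381 0.2429 0.2443] [214. 128.  44.]
1 440 ((623.735595703125, -208.62672424316406), (13.444661140441895, 23.10219955444336), 7.438538074493408) [0.2389 0.243  0.2441] [  0. 243. 254.]
row [0.1533, 0.9893, 0.0055] [-0.0001, 0.0001, 0.0588] min rows 5.0
row [0.8032, 0.9992, 0.25] [0.0, 0.0, 0.0] min rows 6.0
```

View pics/c5.png

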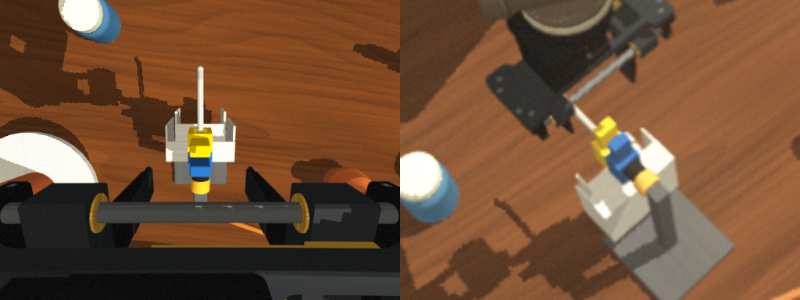

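Medium nests at 24 mm from the large (yellow at (603,138), blue at (622,158) in the right half). Next is the small one.

>>> play_rows([
  [0.153,0.989,0.005,0,0,0.057,1],
  [0.153,0.989,0.005,0,0,0.057,1],
  [0.153,0.989,0.005,0,0,0.057,1],
  [0.153,0.989,0.005,0,0,0.057,1],
  [0.153,0.989,0.005,0,0,0.057,1],
  [0.153,0.989,0.005,0,0,0.057,1],
])

```text
t: 25.75
eef_pos: [0.5697, -0.0143, 0.3092]
tool_rot: [-3.141, -0.002, 2.908]
contact_force: [0.6, 0.4, 0.2]
gripper_width: 0.997
grip_force: 0.0
```

>>> play_rows([
  [0.803,0.999,0.25,0,0,0,1],
  [0.803,0.999,0.25,0,0,0,1],
  [0.803,0.999,0.25,0,0,0,1],
  [0.803,0.999,0.25,0,0,0,1],
  [0.803,0.999,0.25,0,0,0,1],
  [0.803,0.999,0.25,0,0,0,1],
  [0.803,0.999,0.25,0,0,0,1],
])

```text
t: 26.45
eef_pos: [0.4604, 0.2169, 0.2592]
tool_rot: [-3.14, -0.002, 2.908]
contact_force: [-0.1, 0.3, -0.6]
gripper_width: 0.997
grip_force: 0.0
```

```bash
python3 tab.py .4625 .218 .048 .163 2.905
```

```text
{'t': 26.45, 'eef_pos': [0.4604, 0.2169, 0.2592], 'tool_rot': [-3.1403, -0.0016, 2.9078], 'contact_force': [-0.137, 0.3277, -0.5539], 'gripper_width': 0.997, 'grip_force': 0.0, 'joint_pos': [0.3105, 0.2792, 1.7766, -0.0003, 1.0878, -1.0264]}
0.185 524 0.197 ((462.6685791015625, 218.5292510986328), (23.85297393798828, 13.94800853729248), 76.08409118652344) [ 10.  23. 245.]
0.145 379 0.1571 ((462.853271484375, 218.60231018066406), (31.626216888427734, 24.262304306030273), 76.16345977783203) [  0.  20. 255.]
0.04 555 0.0473 ((461.6607360839844, 218.6460418701172), (57.65345764160156, 47.64213943481445), 76.21363067626953) [255. 255. 255.]
row [-0.0051, 0.0147, 0.4828] [-0.0002, -0.0001, 0.0003] min rows 2.0
```

>>> play_rows([
  [-0.005,0.013,0.2,0,0,0.001,0.6],
  [-0.005,0.013,0.35,0,0,0.001,0.6],
  [-0.005,0.013,0.45,0,0,0.001,0.6],
  [-0.005,0.013,0.482,0,0,0.001,0.6],
  [-0.005,0.013,0.482,0,0,0.001,0],
  [-0.005,0.013,0.482,0,0,0.001,0],
  [-0.005,0.013,0.482,0,0,0.001,0],
  [-0.005,0.013,0.482,0,0,0.001,0],
  [-0.005,0.013,0.482,0,0,0.001,0],
  [-0.005,0.013,0.482,0,0,0.001,0],
  [-0.005,0.013,0.482,0,0,0.001,0],
  [-0.005,0.013,0.482,0,0,0.001,0],
  [-0.005,0.013,0.482,0,0,0.001,0],
])

```text
t: 27.8
eef_pos: [0.4622, 0.219, 0.164]
tool_rot: [3.142, 0.0, 2.9]
contact_force: [-0.7, -0.2, 7.0]
gripper_width: 0.245
grip_force: 50.0
```

>>> play_rows([
  [0,0,-0.05,0,0,0,0],
  [0,0,-0.15,0,0,0,0],
  [0,0,-0.3,0,0,0,0],
  [0,0,-0.38,0,0,0,0],
  [0,0,-0.38,0,0,0,0],
])

```text
t: 28.3
eef_pos: [0.4627, 0.2191, 0.2418]
tool_rot: [3.14, 0.003, 2.9]
contact_force: [0.3, -0.1, -2.0]
gripper_width: 0.246
grip_force: 50.0
```

```bash
python3 - <<'E'
from h import *
st();s=bot.sense()
go([.475,.06,.238],3.05);s["eef_pos"]=np.array([.475,.06,.238]);s["tool_rot"]=[np.pi,0,3.05]
go([.475,-.09,.235],3.2666,s)
s["eef_pos"]=np.array([.475,-.09,.235]);s["tool_rot"]=[np.pi,0,3.2666]
go([.487,-.225,.223],3.2666,s)
E
```

```text
{'t': 28.3, 'eef_pos': [0.4627, 0.2191, 0.2418], 'tool_rot': [3.1399, 0.0027, 2.9001], 'contact_force': [0.2631, -0.0754, -1.9768], 'gripper_width': 0.246, 'grip_force': 49.9979, 'joint_pos': [0.3133, 0.2994, 1.7976, -0.0, 1.0414, -1.016]}
row [-0.2501, -0.7579, 0.0187] [0.0002, 0.0005, -0.0239] min rows 4.0
row [-0.0686, -0.7469, 0.015] [0.0, 0.0, -0.0345] min rows 4.0
row [0.0246, -0.6772, 0.06] [0.0, 0.0, 0.0] min rows 3.0
```

>>> play_rows([
  [-0.06,-0.2,0,0,0,-0.01,0],
  [-0.12,-0.4,0.01,0,0,-0.02,0],
  [-0.19,-0.6,0.018,0,0,-0.024,0],
  [-0.25,-0.758,0.018,0,0,-0.024,0],
  [-0.25,-0.758,0.018,0,0,-0.024,0],
])

```text
t: 28.8
eef_pos: [0.4742, 0.0567, 0.2351]
tool_rot: [-3.141, -0.002, 3.047]
contact_force: [0.7, 0.5, -1.9]
gripper_width: 0.245
grip_force: 50.0
```

>>> play_rows([
  [-0.02,-0.2,0,0,0,-0.01,0],
  [-0.04,-0.4,0.01,0,0,-0.02,0],
  [-0.06,-0.6,0.015,0,0,-0.0345,0],
  [-0.068,-0.747,0.015,0,0,-0.0345,0],
  [-0.068,-0.747,0.015,0,0,-0.0345,0],
])

```text
t: 29.3
eef_pos: [0.4741, -0.0925, 0.2322]
tool_rot: [3.141, -0.002, -3.018]
contact_force: [-0.3, 0.3, -1.0]
gripper_width: 0.249
grip_force: 50.0
```

>>> play_rows([
  [0.01,-0.2,0,0,0,0,0],
  [0.02,-0.4,0.03,0,0,0,0],
  [0.025,-0.6,0.06,0,0,0,0],
  [0.025,-0.677,0.06,0,0,0,0],
  [0.025,-0.677,0.06,0,0,0,0],
  [0.025,-0.677,0.06,0,0,0,0],
])

```text
t: 29.9
eef_pos: [0.4862, -0.224, 0.2208]
tool_rot: [3.141, -0.001, -3.016]
contact_force: [-0.1, 0.2, -1.6]
gripper_width: 0.249
grip_force: 50.0
```

```bash
python3 pre.py .086 c6 .2235
```

```text
{'t': 29.9, 'eef_pos': [0.4862, -0.224, 0.2208], 'tool_rot': [3.1406, -0.0012, -3.0156], 'contact_force': [-0.0981, 0.1895, -1.5742], 'gripper_width': 0.2493, 'grip_force': 49.9978, 'joint_pos': [-0.5551, 0.3578, 1.7696, -0.0, 1.0158, -2.2518]}
w roof 962 z [0.1034 0.1041 0.1047] eye-TCP -0.0307
   trough rect local ((-0.31151771545410156, -0.4273681640625), (47.900936126708984, 58.00779724121094), 0.2766943871974945)
s roof 212 z [0.1043 0.106  0.1078] eye-TCP -0.0288
   trough rect local ((-0.9862346649169922, 1.555877685546875), (60.673309326171875, 49.79916763305664), 88.38331604003906)
row [0.0015, -0.0071, -0.0116] [0.0001, -0.0001, 0.0003] min rows 1.0
row [-0.3701, -0.0079, -0.0118] [0.0001, -0.0001, 0.0003] min rows 2.0
```

View pics/c6.png

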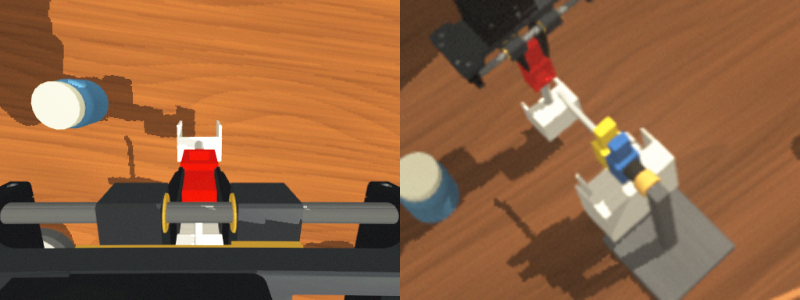

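Red is at the tip ((540,65) in the right half), upright and open towards the robot. I'll thread it.

>>> play_rows([
  [0,-0.008,-0.015,0,0,0,0],
  [-0.07,-0.008,-0.015,0,0,0,0],
  [-0.14,-0.008,-0.015,0,0,0,0],
  [-0.21,-0.008,-0.015,0,0,0,0],
  [-0.28,-0.008,-0.015,0,0,0,0],
  [-0.34,-0.008,-0.015,0,0,0,0],
  [-0.38,-0.008,-0.015,0,0,0,0],
  [-0.38,-0.008,-0.015,0,0,0,0],
  [-0.38,-0.008,0.01,0,0,0,0],
  [-0.38,-0.008,0.03,0,0,0,0],
  [-0.38,-0.008,0.05,0,0,0,0],
  [-0.38,-0.008,0.05,0,0,0,0],
])

```text
t: 31.2
eef_pos: [0.5615, -0.2173, 0.2105]
tool_rot: [3.141, -0.001, -3.016]
contact_force: [0.3, 0.0, -1.4]
gripper_width: 0.246
grip_force: 50.0
```

```bash
python3 - <<'E'
from h import *
L=lambda x:-.2158+.1257*(x-.5605)
st()
go([.594,L(.594),.2108],3.2666)
E
```

```text
{'t': 31.2, 'eef_pos': [0.5615, -0.2173, 0.2105], 'tool_rot': [3.1411, -0.0013, -3.016], 'contact_force': [0.2841, 0.0288, -1.3675], 'gripper_width': 0.2462, 'grip_force': 49.9977, 'joint_pos': [-0.4788, 0.4629, 1.6214, -0.0004, 1.0587, -2.175]}
row [-0.1648, 0.008, -0.0019] [0.0001, -0.0002, 0.0001] min rows 1.0
```

>>> play_rows([
  [-0.05,0.005,-0.002,0,0,0,0],
  [-0.1,0.008,-0.002,0,0,0,0],
  [-0.14,0.008,-0.002,0,0,0,0],
  [-0.165,0.008,-0.002,0,0,0,0],
  [-0.165,0.008,-0.002,0,0,0,0],
  [-0.165,0.008,-0.002,0,0,0,0],
])

```text
t: 31.8
eef_pos: [0.5945, -0.2114, 0.2113]
tool_rot: [3.142, -0.001, -3.015]
contact_force: [-0.9, 0.1, -2.1]
gripper_width: 0.246
grip_force: 50.0
```

>>> play_rows([
  [-0.005,0,0,0,0,0,0],
  [-0.01,0,0,0,0,0,0],
  [-0.01,0,0,0,0,0,0],
])

```text
t: 32.1
eef_pos: [0.5965, -0.2114, 0.2116]
tool_rot: [-3.141, -0.0, -3.016]
contact_force: [-0.5, 1.1, -1.6]
gripper_width: 0.251
grip_force: 50.0
```

>>> play_rows([
  [-0.005,0,0,0,0,0,0],
  [-0.005,0,0,0,0,0,0],
])

```text
t: 32.3
eef_pos: [0.5975, -0.2112, 0.2115]
tool_rot: [-3.141, -0.0, -3.016]
contact_force: [1.4, 0.4, -1.9]
gripper_width: 0.251
grip_force: 50.0
```

>>> play_rows([
  [-0.003,0,0.002,0,0,0,0],
  [-0.003,0,0.002,0,0,0,0],
])

```text
t: 32.5
eef_pos: [0.5981, -0.2111, 0.2111]
tool_rot: [-3.141, -0.0, -3.016]
contact_force: [0.2, -0.6, -1.5]
gripper_width: 0.251
grip_force: 50.0
```

>>> play_rows([
  [-0.003,0,0,0,0,0,0],
  [-0.003,0,0,0,0,0,0],
])

```text
t: 32.7
eef_pos: [0.5987, -0.211, 0.2111]
tool_rot: [-3.141, -0.0, -3.016]
contact_force: [0.1, 1.1, -1.8]
gripper_width: 0.244
grip_force: 50.0
```

>>> play_rows([
  [-0.003,0,0,0,0,0,0],
  [-0.003,0,0,0,0,0,0],
])

```text
t: 32.9
eef_pos: [0.5993, -0.211, 0.2111]
tool_rot: [-3.141, -0.001, -3.016]
contact_force: [-0.2, 0.4, -1.0]
gripper_width: 0.251
grip_force: 50.0
```

>>> play_rows([
  [-0.003,0,0,0,0,0,0],
  [-0.003,0,0,0,0,0,0],
])

```text
t: 33.1
eef_pos: [0.5995, -0.2109, 0.2111]
tool_rot: [3.142, -0.001, -3.016]
contact_force: [-3.9, -0.9, -0.2]
gripper_width: 0.243
grip_force: 50.0
```

>>> play_rows([
  [-0.002,0,0,0,0,0,0],
  [-0.002,0,0,0,0,0,0],
])

```text
t: 33.3
eef_pos: [0.5996, -0.2109, 0.2111]
tool_rot: [3.141, -0.002, -3.016]
contact_force: [-5.2, -0.8, 0.4]
gripper_width: 0.252
grip_force: 50.0
```

>>> play_rows([
  [-0.003,0,0,0,0,0,0],
  [-0.003,0,0,0,0,0,0],
  [-0.003,0,0,0,0,0,0],
])

```text
t: 33.6
eef_pos: [0.5997, -0.2109, 0.2111]
tool_rot: [3.141, -0.003, -3.016]
contact_force: [-9.5, -1.0, 1.6]
gripper_width: 0.248
grip_force: 50.0
```

>>> play_rows([
  [-0.001,0,0,0,0,0,0],
  [-0.001,0,0,0,0,0,0],
  [-0.001,0,0,0,0,0,0],
  [-0.001,0,0,0,0,0,0],
  [-0.001,0,0,0,0,0,0],
  [-0.001,0,0,0,0,0,0],
])

```text
t: 34.2
eef_pos: [0.5997, -0.2109, 0.2111]
tool_rot: [3.141, -0.004, -3.016]
contact_force: [-9.0, -1.5, 2.0]
gripper_width: 0.249
grip_force: 50.0
```

>>> play_rows([
  [0,0,0,0,0,0,0.6],
  [0,0,0,0,0,0,0.6],
  [0,0,0,0,0,0,0.6],
  [0,0,0,0,0,0,0.6],
  [0,0,0,0,0,0,0.6],
  [0,0,-0.15,0,0,0,0.6],
  [0,0,-0.35,0,0,0,0.8],
  [0,0,-0.5,0,0,0,1],
  [0,0,-0.5,0,0,0,1],
  [0,0,-0.5,0,0,0,1],
  [0,0,-0.5,0,0,0,1],
])

```text
t: 35.3
eef_pos: [0.6007, -0.2105, 0.3098]
tool_rot: [3.141, -0.002, -3.016]
contact_force: [-0.4, -0.4, -0.7]
gripper_width: 0.957
grip_force: 0.0
```

```bash
python3 chk.py c7
```

```text
{'t': 35.3, 'eef_pos': [0.6007, -0.2105, 0.3098], 'tool_rot': [3.1406, -0.0021, -3.0156], 'contact_force': [-0.4122, -0.4228, -0.6767], 'gripper_width': 0.9571, 'grip_force': 0.0, 'joint_pos': [-0.4407, 0.4355, 1.3947, -0.0003, 1.3136, -2.1374]}
0 431 ((647.5697631835938, -205.45152282714844), (13.799263000488281, 23.915775299072266), 6.853342056274414) [0.238  0.243  0.2442] [244. 166.  60.]
1 453 ((623.9505004882812, -208.38064575195312), (13.98606014251709, 23.327096939086914), 7.748523712158203) [0.238  0.2429 0.2442] [  0. 254. 255.]
2 452 ((599.81005859375, -211.38755798339844), (13.870888710021973, 22.72809410095215), 7.353008270263672) [0.2381 0.243  0.2442] [  0.  17. 229.]
```

View pics/c7.png

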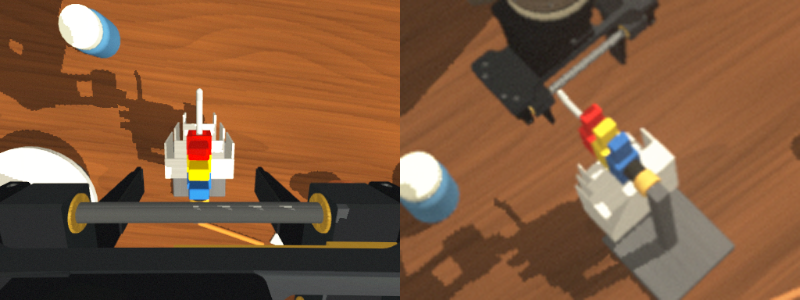

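All three are nested with 24 mm pitch (red (590,120), yellow (603,138), blue (622,158) in the right half), and the gripper is clear.

```bash
python3 -c "
from plant import bot
print(bot.sign_off())"
```

```text
the job is handed in; nothing more can be done
None
```

The large, medium and small scoops hang nested on the prong about 24 mm apart, each held home with a push of roughly 7–9 N. I handed the job in at about 35 s; the sign-off returned no verdict.

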